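Close up the bench kiln and start it

TASK

Close up the small bench kiln and start it: ease its thick door fully shut without slamming it, and push the loose firebrick slab along its guides on the roof, up to the end stop, so that it covers the vent hole. Only when both are closed, press the larger of the two buttons on the control box (start) fully down and let it go; keep off the small stop button. Everything is done by pushing with the fingertips: do not pick the slab up, and leave the glassware and the other things standing where they are.

Things in the scene. Friction and masses are not known exactly. Their poses are not given: they have to be found in the camera images.
- kiln: Fixed box-shaped bench kiln, 260 deep (x) x 290 wide (y) x 260 high (z) mm. Origin: centre of its underside, on the bench. Its -x is the front with the door, +z up; it stands turned so that the front looks roughly to world -y and its +y side is the one nearer the robot. A control box, 190 (x) x 100 (y) mm, top 220 mm above the bench, is bolted to the +y side.
- end_stop (a point): Middle of the face of the end stop on the flat roof, at roof height; kiln frame x = 0, y = -77, z = 260 mm; its frame is the kiln's. From it two steel guides run along the kiln's +y to y = +140 mm, inner faces at x = -53 and +53 mm. Guides and stop are 6 mm thick and 12 mm high.
- door (a joint): Angle of the kiln door about its upright hinge, rad: 0 fully shut (at its stop), grows as it opens, up to 1.9. The hinge is stiff (about 0.4 N m of friction, some damping): the door stays where it is left, shut included; there is no latch. It moves without springs.
- hinge (a point): Point on the door's hinge axis, at roof height (260 mm above the bench). In the kiln frame it lies at x = -150, y = +152 mm: the front corner on the control-box side. Its frame is the kiln's.
- door_face (a point): Point on the OUTER face of the door, at its top edge (255 mm up), 160 mm from the hinge axis along the door; turns with it. Its own -x is the outward normal (closing pushes go along its +x), +y points along the door to the hinge. The door is a flat slab 43 mm thick, 12 to 297 mm from the axis, 25 to 255 mm above the bench; its outer face lies 25 mm outside the hinge axis.
- door_handle (a point): Middle of the vertical bar handle on the door's outer face, 35 mm off the face, 255 mm from the hinge axis, 120 mm above the bench; the bar is 110 mm long. It need not be used.
- slab: Loose firebrick slab lying on the kiln's roof between the guides, 102 (kiln x) x 90 (kiln y) x 25 (z) mm, about 0.2 kg. Origin: centre of its underside; axes as the kiln's. At the start it lies back towards the control box and leaves the vent open. Pushed along the kiln's -y it slides until it meets the end stop, its centre then 2 mm from the vent's centre.
- vent (a point): Centre of the round vent hole, 40 mm across, in the roof surface (260 mm above the bench); in the kiln frame at x = 0, y = -30 mm. Its frame is the kiln's.
- start (a joint): Travel of the start button, m: 0 out, 0.006 fully down. Spring return, about 5 N fully down. Pressed down along -z.
- start_top (a point): Centre of the top of the start button, the larger one (34 mm across), on top of the control box at its door end; kiln frame x = -50, y = +196 mm.
- stop (a joint): Travel of the stop button, m: 0 out, 0.005 fully down. Leave it alone.
- stop_top (a point): Centre of the top of the stop button, the smaller one (18 mm across), 62 mm from the start button towards the kiln's back. Leave it alone.
- pod_a: Opal glass lampshade, egg-shaped with a pointed top, 96 mm across, 200 mm high, standing upright on the bench. Origin: centre of its underside. Leave alone.
- pod_b: Another opal glass lampshade like pod_a. Leave alone.
- pod_c: Another opal glass lampshade like pod_a. Leave alone.
- ring_gauge: Steel ring gauge, 84 mm across, 14 mm high, flat on the bench. Leave alone.
- calliper: Steel calliper, 210 mm long, flat on the bench. Leave alone.
- post: Brown ceramic kiln post, 28 mm across, 45 mm high, standing on the kiln's roof behind the guides (kiln x about +100 mm). Leave alone.
- test_a: Small opal glass dome, 60 mm across, 58 mm high, standing inside the kiln chamber. Leave alone.
- test_b: Another small glass dome beside test_a in the chamber. Leave alone.
Not all that is in view belongs to the job. Of the things shaped like the slab, the white one is meant.

How it is judged:
On the way, in this order (a step that is already met when the one before it is completed fails the run):
1. the door is fully shut and the slab covers the vent hole (value of joint door below 0.035 rad and horizontal distance between slab and vent below 0.012 m and z of slab in the frame of vent below 0.006 m), for 0.2 s.
2. the start button is pressed down (value of joint start above 0.0045 m), for 0.05 s.
At the end, for the whole second after the job is handed in: The door is shut to within 0.035 rad, the slab lies flat on the roof with its centre within 12 mm of the vent's centre, door and slab are at rest, and the start button, after being pressed at least 4.5 mm with both closed, is out again (all of step 1 and value of joint start below 0.0015 m and linear speed of slab below 0.01 m/s and velocity of joint door between -0.05 and 0.05 rad/s); the robot touches nothing.
It fails at once if the start button is pressed while the door or the vent is still open (value of joint start above 0.003 m and not (value of joint door below 0.035 rad and (horizontal distance between slab and vent below 0.012 m and z of slab in the frame of vent below 0.006 m))).
It fails at once if the stop button is pressed (value of joint stop above 0.0025 m).
It fails at once if the door is slammed (closing faster than 1.5 rad/s) (velocity of joint door below -1.5 rad/s).
It fails at once if the slab is picked up or tipped (z of slab in the frame of vent above 0.012 m or angle between slab's own z axis and vertical above 0.2 rad).
It fails at once if a bystander (glassware, ring gauge, calliper or kiln post) is moved more than 20 mm (distance of any of pod_a, pod_b, pod_c, ring_gauge, calliper, post, test_a, test_b from where it was at the start of the episode above 0.02 m).
It also fails if it takes over 58 s, if anything falls off the work surface, if the arm or the gripper's body presses on something with over 40 N, if the wrist force passes 120 N, or if a joint passes its speed limit or range.

ROBOT

A 7-joint arm with a two-finger parallel gripper is mounted at the origin on the work surface. World frame = base frame: x ahead of the robot, y to its left, z up, the work surface at z = 0. Lengths are in m, angles in rad, forces in N, time in s.
With the tool pointing down it reaches from about 0.4 to 0.85 m from the base axis. Payload 4.5 kg.
Tool frame: the origin (TCP) lies midway between the tips of the shut fingers; the grasp point (between the pads) lies 19 mm behind it; y points along the fingers, z is the direction in which the jaws open and shut, and the axes are right-handed (so a half turn about y gives the same grasp; the last joint's range is limited). The gripper opens to 88 mm and grips with 3 to 60 N. Pads are 18 mm wide; open, the fingers measure 123 mm over their backs; the gripper's body (75 mm by 187 mm) begins 45 mm behind the grasp point.
Start: joints at [-1.12, 0.689, -0.195, 1.565, 0.157, 0.902, -0.215], TCP at [0.253, 0.572, 0.201] pointing down, gripper open.
Joint ranges: [-3.01, 3.01], [-0.46, 2.08], [-1.47, 1.51], [0.13, 2.56], [-1, 4.14], [0.04, 2.09], [-2.66, 2.66]. Speed limits (rad/s): [2.57, 2.57, 3.14, 3.14, 3.14, 3.14, 3.14].

INTERFACE

Orientations are given as a unit quaternion [x, y, z, w].
In Python, from plant import r, snapshot, get_calibration, job, boxes_of gives the robot as it stands. The module is installed in compiled form; this text tells all that it offers.
- The arm moves only by the shell command python3 -m handwheel 'ROWS' [OPENING] [FORCE]. ROWS is JSON, a list that holds one entry, the list of rows, each a list of 6 numbers: the shift along the tool's x, y, z as a fraction of full scale, then the turn, a rotation vector about the tool's x, y, z as a fraction of full scale. In form: [[[x, y, z, wx, wy, wz], ...]]. A call has 1 to 12 rows; each row is the pose to reach, as a shift and turn from the pose commanded when the call began, along the tool's axes at that moment, turning the shorter way round; what a row does not reach only later rows make up. Full scale, the value 1, is 100 cm for a shift and 180 degrees for a turn. A row lasts 1/12 s, in which the tool goes at most 41.7 mm and 7.16 degrees, less where a joint would pass 70% of its speed; a pose out of reach is approached as far as the arm can. A call with a number of a shift or a turn outside -1 to 1 is refused whole. A call with a gripper value outside its range is refused whole. OPENING is the opening, from -1 (shut) to 1 (fully open), set as the call begins (- or left out, the last holds). The fingers move at their own pace and stop on an object; FORCE is the grip in N (left out, the last holds). Time passes only in rows, so rows that repeat a pose let the fingers close. It gives the time, the measured TCP pose, the force and the opening at its end, in the units of the state.
- r.get_state(): the state, without advancing time (a new reading comes with each control period).
- snapshot(name): name is "scene" or "top" or "wrist"; returns the picture (384x512x3 uint8, red, green, blue); there is no depth.
- get_calibration(name): a dict with "fx", "fy", "cx", "cy" (pixels), "T" (4x4, takes a point from camera to world coordinates). Camera axes: x right, y down, z forward; pixel columns grow to the right and rows downward; lengths in m; the calibration is good to about 2 mm. A picture is of the moment at which its call begins: read the wrist's pose just before it. get_calibration takes no time and is no camera call; for the wrist camera it gives the pose at the moment of the call.
- job.finish_job(): hands the job in, once; it reports no verdict.
Trained networks look in the newest picture that a camera, given by its name, has taken for a name from the list of things; names that differ only in an ending like _2 or _b are one class to them, and where a whole thing is asked for, a point or a joint stands for the part that bears it (a point fixed in the world has none). Each returns a list of dicts, best first, with "confidence" (0 to 1); they miss things now and then, are a little off and sometimes report something else, mostly with a low value. They report only what shows in the picture. A call takes as long as a camera call. They do not tell look-alikes from the thing itself.
- boxes_of(thing, camera): "bbox" ([left, top, right, bottom] in pixels, round what is visible of it).
The state is a dict: "clock": time; "q": joint angles; "qd": joint speeds; "joint_torque": joint torques, N m; "tool_pos": TCP position; "eef_rot": TCP orientation; "contact_force": force on the tool from outside, world axes, zero at the start; "moment": the same for the moment, N m; "opening": opening from 0.0 (shut) to 1.0 (fully open).
Only numpy, scipy, OpenCV 4.12 (cv2) and the standard library are available. Lean on these libraries where they do the work, as an engineer would, in place of code of your own. Each camera call takes 0.05 s, during which the arm holds its last target. There are 200 camera calls.

## Working session

There is one attempt and no reset: what is moved stays moved. The work goes in short steps, Python scripts to look and compute and a shell command to move; the robot and the scene stay as the last step left them, time stands still between calls to the robot, and variables do not carry over. Pictures are saved under pics/ and viewed, about 8 in all and at most 12, crops included, and the job is handed in when it is done.

```bash
mkdir -p pics; python3 - <<'E'
from plant import r,snapshot,get_calibration
import cv2,numpy as np
s=r.get_state();print({k:np.round(v,3) for k,v in s.items()})
ims=[]
for n in("scene","top"):
    im=snapshot(n);cv2.imwrite(f"pics/{n}0.png",im[:,:,::-1]);c=get_calibration(n)
    print(n,c["fx"],c["cx"],c["cy"],np.round(c["T"],3).tolist())
    cv2.imwrite(f"pics/{n}0b.png",cv2.resize(im[:,:,::-1],(800,600),interpolation=cv2.INTER_CUBIC))
E
```

```text
{'clock': np.float64(0.0), 'q': array([-1.12 ,  0.69 , -0.195,  1.566,  0.157,  0.902, -0.215]), 'qd': array([ 0.   ,  0.001, -0.   , -0.001,  0.   , -0.002, -0.   ]), 'joint_torque': array([-0.0000e+00, -5.2758e+01, -1.2670e+00, -1.5343e+01, -5.3000e-02,
        7.0000e-03,  0.0000e+00]), 'tool_pos': array([0.253, 0.571, 0.201]), 'eef_rot': array([ 0.692, -0.146,  0.146, -0.691]), 'contact_force': array([-0.459, -0.333,  0.091]), 'moment': array([-0.016,  0.005,  0.018]), 'opening': np.float64(1.002)}
scene 466.86119306094224 257.49186989461884 190.16498912552595 [[0.998, 0.055, -0.01, 0.563], [0.056, -0.949, 0.309, -0.459], [0.007, -0.309, -0.951, 1.648], [0.0, 0.0, 0.0, 1.0]]
top 422.06477845659555 259.4640475532996 188.04954084195253 [[0.031, -0.979, 0.203, 0.176], [-0.999, -0.031, 0.003, 0.039], [0.003, -0.203, -0.979, 1.83], [0.0, 0.0, 0.0, 1.0]]
```

View pics/scene0b.png

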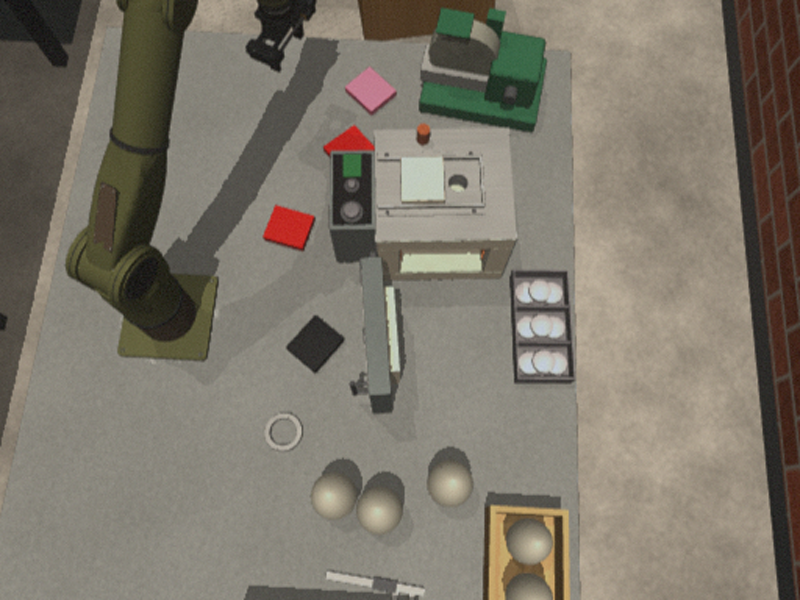

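View pics/top0b.png

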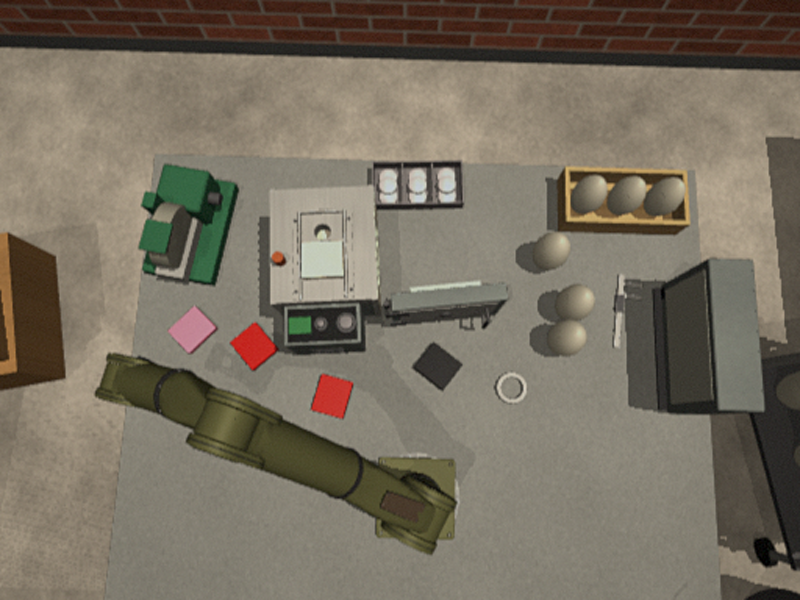

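The scene view shows the kiln with its roof corners near (375,131), (508,130), (517,238) and (377,240), and the vent at (458,183). The start button is at (351,210), the stop button at (351,184), and the door is open roughly 90°, running down from (370,258) to (380,410). The top view agrees. Next I fit the kiln pose.

```bash
cat > h.py <<'E'
import numpy as np,cv2
from scipy.optimize import least_squares
from scipy.spatial.transform import Rotation as R
from plant import r,snapshot,get_calibration
def proj(c,P):
    T=np.array(c["T"]);p=(np.atleast_2d(P)-T[:3,3])@T[:3,:3]
    return np.c_[c["fx"]*p[:,0]/p[:,2]+c["cx"],c["fy"]*p[:,1]/p[:,2]+c["cy"]]
def ray(c,uv,z):
    T=np.array(c["T"]);d=T[:3,:3]@[(uv[0]-c["cx"])/c["fx"],(uv[1]-c["cy"])/c["fy"],1]
    return T[:3,3]+d*(z-T[2,3])/d[2]
def k2w(k,P):
    P=np.atleast_2d(P).astype(float);c,s=np.cos(k[2]),np.sin(k[2])
    return np.c_[k[0]+c*P[:,0]-s*P[:,1],k[1]+s*P[:,0]+c*P[:,1],P[:,2]]
def door(k,a,P): # P: (distance along door from axis, offset outward, z); shut door runs along kiln -y, opens outward (-x)
    P=np.atleast_2d(P).astype(float)
    u=np.array([-np.sin(a),-np.cos(a)]);n=np.array([-np.cos(a),np.sin(a)])
    q=np.array([-.15,.152])+P[:,:1]*u+P[:,1:2]*n
    return k2w(k,np.c_[q,P[:,2]])
E
cat > fit.py <<'E'
from h import *
C={n:get_calibration(n) for n in("scene","top")}
f=512/800
obs={"scene":([(375,131),(508,130),(517,238),(377,240),(458,183)],),"top":([(272,303),(271,190),(375,187),(378,300),(322,232)],)}
K=np.array([(.13,.145,.26),(.13,-.145,.26),(-.13,-.145,.26),(-.13,.145,.26),(0,-.03,.26)])
res=lambda k:np.concatenate([(proj(C[n],k2w(k,K))-np.array(obs[n][0])*f).ravel() for n in C])
s=least_squares(res,[.6,.2,1.57]);print(s.x,np.round(s.fun.reshape(-1,2),1).tolist());k=s.x
np.save("k.npy",k)
for n,o in(("slab",(400,157)),("s2",(443,156)),("s3",(445,200)),("s4",(402,201))):
    w=ray(C["scene"],np.array(o)*f,.285);c,si=np.cos(k[2]),np.sin(k[2]);d=w[:2]-k[:2];print(n,[c*d[0]+si*d[1],-si*d[0]+c*d[1]])
for n,o in(("start",(351,209)),("stop",(351,184))):
    w=ray(C["scene"],np.array(o)*f,.23);print(n,w,k2w(k,[(-.05 if n=="start" else .012,.196,.23)]))
im=cv2.imread("pics/scene0.png");sc=5
for nm,l in(("scene",(205,75,345,275)),("top",(165,110,335,240))):
    im=cv2.imread(f"pics/{nm}0.png")[l[1]:l[3],l[0]:l[2]];sc=3 if nm=="scene" else 4
    im=cv2.resize(im,None,fx=sc,fy=sc,interpolation=cv2.INTER_CUBIC)
    D=lambda P,col:cv2.polylines(im,[np.round((proj(C[nm],P)-l[:2]+.5)*sc).astype(int)],True,col,1)
    D(k2w(k,K[:4]),(0,0,255));D(k2w(k,[(.053,-.077,.272),(-.053,-.077,.272),(-.053,.14,.272),(.053,.14,.272)]),(0,255,255))
    for a,col in((1.5,(255,0,0)),(1.7,(0,255,0))):D(door(k,a,[(.012,.025,.255),(.297,.025,.255),(.297,-.018,.255),(.012,-.018,.255)]),col)
    t=np.linspace(0,6.2,20)
    D(k2w(k,np.c_[-.05+.017*np.cos(t),.196+.017*np.sin(t),0*t+.23]),(255,0,255))
    cv2.imwrite(f"pics/fit_{nm}.png",im);print(im.shape)
    if nm=="scene":A=im
    else:
        B=im
h=max(A.shape[0],B.shape[0]);cat=np.zeros((h,A.shape[1]+B.shape[1],3),np.uint8);cat[:A.shape[0],:A.shape[1]]=A;cat[:B.shape[0],A.shape[1]:]=B
cv2.imwrite("pics/fit.png",cv2.resize(cat,None,fx=800/cat.shape[1],fy=800/cat.shape[1],interpolation=cv2.INTER_AREA) if 0 else A)
E
python3 fit.py
```

```text
[0.62170729 0.24952593 1.6446302 ] [[-0.2, -0.8], [0.4, -1.2], [-0.3, 0.9], [-1.0, 0.8], [0.0, -0.0], [-0.6, 0.2], [-0.1, -0.0], [-0.4, -0.7], [0.2, -0.7], [0.9, -0.1]]
slab [np.float64(0.049422767851271705), np.float64(0.09168918442081286)]
s2 [np.float64(0.05049469480913609), np.float64(0.0014724970329589183)]
s3 [np.float64(-0.050944183342671666), np.float64(0.0009620795850330834)]
s4 [np.float64(-0.051898537382360076), np.float64(0.08933372295996979)]
start [0.42815859 0.19234572 0.23      ] [[0.42992963 0.18520386 0.23      ]]
stop [0.42361222 0.2510351  0.23      ] [[0.42535609 0.24703494 0.23      ]]
(600, 420, 3)
(520, 680, 3)
```

View pics/fit.png

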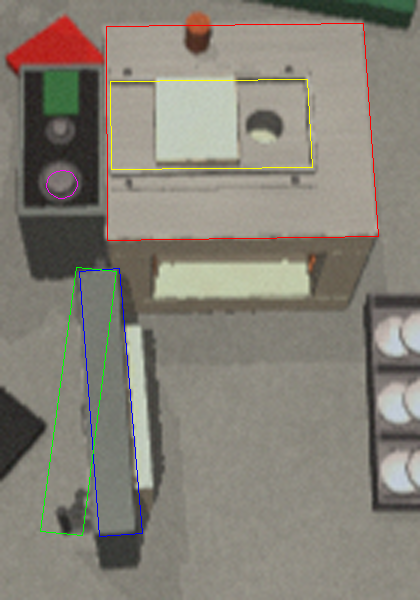

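The fit is good to about 1 px. The kiln is at (0.622, 0.250) with yaw 1.645, the door is at about 1.52 rad, and the slab centre is at kiln (0, +0.046). Next I work out the waypoints, with the tool turned to line up with the kiln axes.

```bash
cat >> h.py <<'E'
k=np.load("k.npy") if __import__("os").path.exists("k.npy") else None
def st():
    s=r.get_state();Rt=R.from_quat(s["eef_rot"]).as_matrix();p=s["tool_pos"]
    d=p[:2]-k[:2];c,si=np.cos(k[2]),np.sin(k[2])
    print("t",round(float(s["clock"]),2),"tcp",np.round(p,4),"kiln",np.round([c*d[0]+si*d[1],-si*d[0]+c*d[1],p[2]],4),"F",np.round(s["contact_force"],1),"op",s["opening"])
    return p,Rt
def to(P): # row shift (fraction = m) from current pose to world point
    s=r.get_state();return np.round(R.from_quat(s["eef_rot"]).as_matrix().T@(np.array(P)-s["tool_pos"]),4)
E
python3 - <<'E'
from h import *
p,Rt=st();print(np.round(Rt,3))
for yaw in (0,np.pi/2,np.pi,-np.pi/2):
    # tool y down, tool z along kiln direction at yaw
    a=k[2]+yaw;z=np.array([np.cos(a),np.sin(a),0]);y=np.array([0,0,-1.]);x=np.cross(y,z)
    print(yaw,np.round(Rt.T@0+R.from_matrix(Rt.T@np.c_[x,y,z]).as_rotvec()/np.pi,4))
for n,P in(("slab high",(0,.125,.34)),("above mid",(.0,.25,.40))):
    w=k2w(k,[P])[0];print(n,w,to(w))
E
```

```text
t 0.1 tcp [0.2528 0.5709 0.2006] kiln [0.3477 0.3442 0.2006] F [0.4 0.2 0.4] op 0.9994543813361445
[[ 0.914 -0.001  0.405]
 [-0.405 -0.002  0.914]
 [ 0.    -1.    -0.002]]Traceback (most recent call last):
  File "<stdin>", line 6, in <module>
ValueError: matmul: Input operand 1 does not have enough dimensions (has 0, gufunc core with signature (n?,k),(k,m?)->(n?,m?) requires 1)
```

```bash
python3 - <<'E'
from h import *
p,Rt=st()
a=k[2];z=np.array([np.cos(a),np.sin(a),0]);y=np.array([0,0,-1.]);x=np.cross(y,z)
print(np.round(R.from_matrix(Rt.T@np.c_[x,y,z]).as_rotvec()/np.pi,4))
for P in((0,.125,.34),):
    w=k2w(k,[P])[0];print(w,to(w))
E
```

```text
t 0.1 tcp [0.2528 0.5709 0.2006] kiln [0.3477 0.3442 0.2006] F [0.4 0.2 0.4] op 0.9994543813361445
[ 5.000e-04 -1.561e-01 -1.000e-04]
[0.49704785 0.24030508 0.34      ] [ 0.3572 -0.139  -0.2037]
```

```bash
python3 -m handwheel '[[[0,-0.04,0,0,-0.04,0],[0,-0.08,0,0,-0.08,0],[0,-0.12,0,0,-0.12,0],[0,-0.15,0,0,-0.156,0],[0.357,-0.15,-0.204,0,-0.156,0],[0.357,-0.15,-0.204,0,-0.156,0],[0.357,-0.15,-0.204,0,-0.156,0],[0.357,-0.15,-0.204,0,-0.156,0],[0.357,-0.15,-0.204,0,-0.156,0],[0.357,-0.15,-0.204,0,-0.156,0],[0.357,-0.15,-0.204,0,-0.156,0],[0.357,-0.15,-0.204,0,-0.156,0]]]' -1 20
python3 -m handwheel '[[[0.1,0,0,0,0,0],[0.1,0,0,0,0,0],[0.1,0,0,0,0,0]]]' | head -c 0 & sleep 0; kill %1 2>/dev/null; wait; python3 - <<'E'
from h import *
p,Rt=st();print(np.round(Rt,3))
w=k2w(k,[(0,.125,.268)])[0];print(w,to(w))
E
```

```text
clock: 1.1
tool_pos: [0.4513, 0.301, 0.3511]
eef_rot: [0.707, 0.026, -0.026, -0.706]
contact_force: [0.4, 0.6, -0.0]
opening: 0.118
Still running in the background as job /tmp/bash_jobs.1000/0deb76738cd0 (pid 560). You'll get a notice when it ends.
```

That second command line was a slip of mine: I never meant to queue a move there. I'm stopping the hung job and checking where the arm stands.

```bash
cat /tmp/bash_jobs.1000/0deb76738cd0/std*; kill -- -$(cat /tmp/bash_jobs.1000/0deb76738cd0/pid); sleep 1; timeout 60 python3 - <<'E'
from h import *
p,Rt=st();print(np.round(Rt,3))
w=k2w(k,[(0,.125,.345)])[0];print(w,to(w))
E
```

```text
clock: 1.1
tool_pos: [0.4513, 0.301, 0.3511]
eef_rot: [0.707, 0.026, -0.026, -0.706]
contact_force: [0.4, 0.6, -0.0]
opening: 0.118
t 1.1 tcp [0.4513 0.301  0.3511] kiln [0.0639 0.1661 0.3511] F [ 0.4  0.6 -0. ] op 0.11791583091686085
[[ 0.997 -0.    -0.073]
 [ 0.073 -0.001  0.997]
 [-0.001 -1.    -0.001]]
[0.49704785 0.24030508 0.345     ] [ 0.0411  0.0061 -0.0639]
```

The stray move never ran. The tool axes now line up with the kiln: tool x is the slab pushing direction. I'll move over the start of the push.

```bash
python3 -m handwheel '[[[0.041,0.006,-0.064,0,0,0],[0.041,0.006,-0.064,0,0,0],[0.041,0.006,-0.064,0,0,0],[0.041,0.046,-0.064,0,0,0],[0.041,0.046,-0.064,0,0,0],[0.041,0.046,-0.064,0,0,0]]]'; timeout 60 python3 - <<'E'
from h import *
p,Rt=st()
c=get_calibration("wrist");im=snapshot("wrist")[:,:,::-1].copy()
def D(P,col):
    cv2.polylines(im,[np.round(proj(c,P)).astype(int)],True,col,1)
D(k2w(k,[(.051,.091,.285),(.051,.001,.285),(-.051,.001,.285),(-.051,.091,.285)]),(0,0,255))
D(k2w(k,[(.053,-.077,.272),(-.053,-.077,.272),(-.053,.14,.272),(.053,.14,.272)]),(0,255,255))
t=np.linspace(0,6.2,20);D(k2w(k,np.c_[-.05+.017*np.cos(t),.196+.017*np.sin(t),0*t+.23]),(255,0,255))
cv2.imwrite("pics/w1.png",im)
w=k2w(k,[(0,.125,.268)])[0];print(w,to(w))
E
```

```text
clock: 1.6
tool_pos: [0.4946, 0.2416, 0.304]
eef_rot: [0.707, 0.024, -0.028, -0.706]
contact_force: [-0.8, 0.9, 0.5]
opening: 0.005
t 1.6 tcp [0.4946 0.2416 0.304 ] kiln [0.0015 0.1273 0.304 ] F [-0.8  0.9  0.5] op 0.005167814668476528
[0.49704785 0.24030508 0.268     ] [ 0.0012  0.0375 -0.0025]
```

View pics/w1.png

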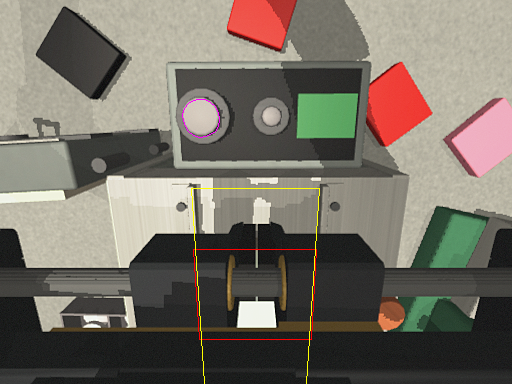

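The wrist view confirms the fit. The model ring lies on the start button at (202,117), the guide lines match, and the slab is straight ahead. Now I lower the tool and push the slab.

```bash
python3 -m handwheel '[[[0,0.034,-0.0015,0,0,0],[0,0.034,-0.0015,0,0,0],[0.01,0.034,-0.0015,0,0,0],[0.02,0.034,-0.0015,0,0,0],[0.026,0.034,-0.0015,0,0,0],[0.032,0.034,-0.0015,0,0,0],[0.038,0.034,-0.0015,0,0,0],[0.044,0.034,-0.0015,0,0,0],[0.05,0.034,-0.0015,0,0,0],[0.056,0.034,-0.0015,0,0,0],[0.062,0.034,-0.0015,0,0,0],[0.062,0.034,-0.0015,0,0,0]]]'; timeout 60 python3 -c "from h import *;st()"
```

```text
clock: 2.65
tool_pos: [0.5595, 0.2452, 0.2711]
eef_rot: [-0.707, -0.026, 0.025, 0.707]
contact_force: [-0.9, 0.0, 0.7]
opening: 0.006
t 2.65 tcp [0.5595 0.2452 0.2711] kiln [0.0003 0.0624 0.2711] F [-0.9  0.   0.7] op 0.0059511482635014185
```

```bash
python3 -m handwheel '[[[0.006,0,0,0,0,0],[0.012,0,0,0,0,0],[0.018,0,0,0,0,0],[0.024,0,0,0,0,0],[0.028,0,0,0,0,0],[0.032,0,0,0,0,0],[0.035,0,0,0,0,0],[0.037,0,0,0,0,0],[0.039,0,0,0,0,0],[0.041,0,0,0,0,0],[0.041,0,0,0,0,0],[0.041,0,0,0,0,0]]]'; timeout 60 python3 -c "from h import *;st()"
```

```text
clock: 3.65
tool_pos: [0.5991, 0.2484, 0.2713]
eef_rot: [-0.707, -0.026, 0.026, 0.707]
contact_force: [-0.6, 0.0, -0.6]
opening: 0.007
t 3.65 tcp [0.5991 0.2484 0.2713] kiln [0.0005 0.0227 0.2713] F [-0.6  0.  -0.6] op 0.006642139362539051
```

```bash
python3 -m handwheel '[[[0.002,0,0,0,0,0],[0.004,0,0,0,0,0],[0.006,0,0,0,0,0],[0.006,0,0,0,0,0],[0.006,0,0,0,0,0]]]'; timeout 60 python3 - <<'E'
from h import *
st();im=snapshot("scene");cv2.imwrite("pics/s2.png",cv2.resize(im[90:180,200:350,::-1],None,fx=5,fy=5,interpolation=cv2.INTER_CUBIC))
E
```

```text
clock: 4.07
tool_pos: [0.6052, 0.2488, 0.2713]
eef_rot: [-0.707, -0.026, 0.026, 0.707]
contact_force: [-0.2, -0.3, 0.5]
opening: 0.009
t 4.07 tcp [0.6052 0.2488 0.2713] kiln [0.0004 0.0165 0.2713] F [-0.2 -0.3  0.5] op 0.008644438936110516
```

View pics/s2.png

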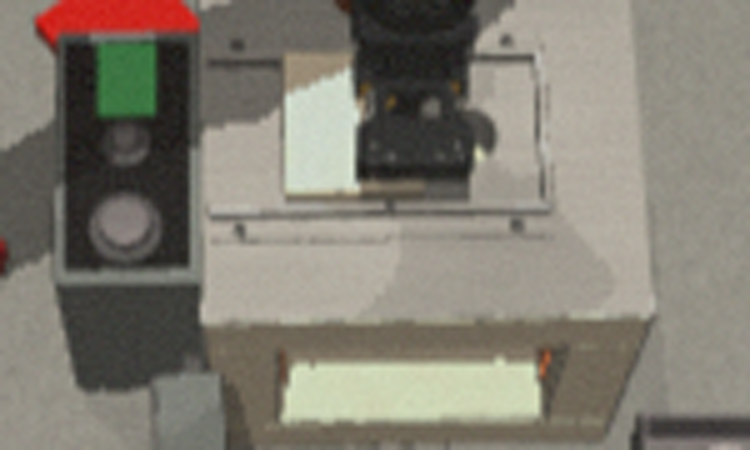

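The slab has not moved: its left edge is still at crop x=285, yet the tool reads 30 mm past it with no force. I'll check where the fingertips really are.

```bash
timeout 60 python3 - <<'E'
from h import *
p,Rt=st()
print(np.round(Rt,3))
out=[]
for n in("wrist","top"):
    c=get_calibration(n);im=snapshot(n)[:,:,::-1].copy()
    cv2.imwrite(f"pics/{n}3.png",im)
    u=proj(c,[p,p+[0,0,.1],k2w(k,[(0,.046,.285)])[0]]);print(n,u.round(1).tolist(),np.round(c["T"],3).tolist())
    for q,col in zip(u,((0,0,255),(0,255,0),(255,0,255))):cv2.circle(im,tuple(np.round(q).astype(int)),3,col,1)
    out.append(im if n=="wrist" else cv2.resize(im[110:230,160:260],(320,384),interpolation=cv2.INTER_CUBIC))
cv2.imwrite("pics/p3.png",np.hstack([out[0][:,100:],out[1]][:2]))
E
```

```text
t 4.12 tcp [0.6051 0.2488 0.2713] kiln [0.0005 0.0166 0.2713] F [-0.4  0.3 -0.8] op 0.003771863166682571
[[ 0.997 -0.    -0.073]
 [ 0.073  0.     0.997]
 [-0.    -1.     0.   ]]
wrist [[256.4, 215.8], [256.8, 310.8], [255.6, 180.5]] [[-0.072, 0.962, 0.264, 0.537], [0.997, 0.069, 0.02, 0.244], [0.001, 0.265, -0.964, 0.456], [0.0, 0.0, 0.0, 1.0]]
top [[206.8, 159.2], [203.4, 151.7], [206.6, 165.7]] [[0.031, -0.979, 0.203, 0.176], [-0.999, -0.031, 0.003, 0.039], [0.003, -0.203, -0.979, 1.83], [0.0, 0.0, 0.0, 1.0]]
```

View pics/p3.png

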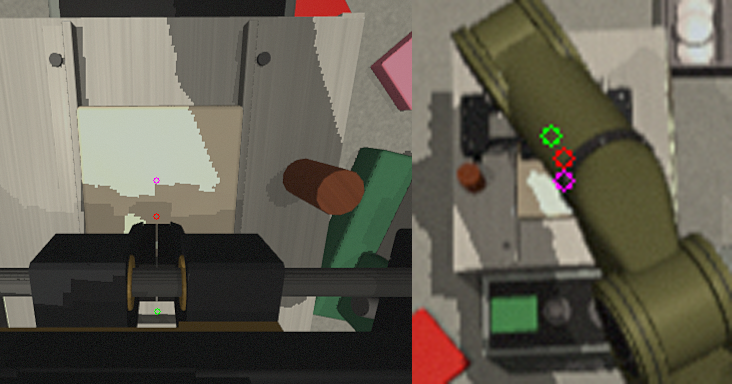

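```bash
timeout 60 python3 - <<'E'
from h import *
c=get_calibration("wrist");print(c["fx"],c["cx"],c["cy"])
T=np.array(c["T"]);ki=lambda w:(np.array([[np.cos(k[2]),np.sin(k[2])],[-np.sin(k[2]),np.cos(k[2])]])@(w[:2]-k[:2])).round(4)
for z in(.22,.24,.26,.272,.285):
    print(z,[ki(ray(c,uv,z)) for uv in((178,107),(342,107))],"guides inner row60",[ki(ray(c,uv,z)) for uv in((181,60),(340,60))],"post top/bot",ki(ray(c,(435,195),z)))
g=cv2.cvtColor(cv2.imread("pics/wrist3.png"),cv2.COLOR_BGR2GRAY)
cv2.imwrite("pics/p4.png",cv2.resize(cv2.imread("pics/wrist3.png")[90:260,160:360],(800,680))[:600])
E
```

```text
270.5749620218024 256.2756459795849 192.15267645737288
0.22 [array([-0.0645,  0.0939]), array([0.0719, 0.0937])] guides inner row60 [array([-0.0593,  0.1296]), array([0.0673, 0.1295])] post top/bot [0.1625 0.0174]
0.24 [array([-0.059 ,  0.0931]), array([0.0658, 0.093 ])] guides inner row60 [array([-0.0543,  0.1258]), array([0.0616, 0.1257])] post top/bot [0.1488 0.0232]
0.26 [array([-0.0535,  0.0924]), array([0.0597, 0.0923])] guides inner row60 [array([-0.0492,  0.1221]), array([0.056 , 0.1219])] post top/bot [0.135  0.0289]
0.272 [array([-0.0502,  0.092 ]), array([0.0561, 0.0918])] guides inner row60 [array([-0.0462,  0.1198]), array([0.0526, 0.1197])] post top/bot [0.1267 0.0324]
0.285 [array([-0.0466,  0.0915]), array([0.0522, 0.0914])] guides inner row60 [array([-0.0429,  0.1174]), array([0.0489, 0.1173])] post top/bot [0.1178 0.0361]
```

View pics/p4.png

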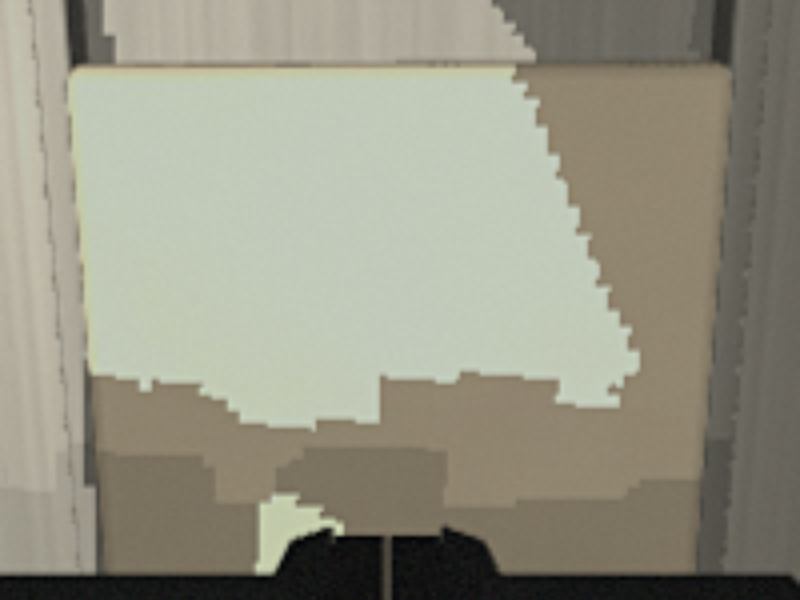

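The wrist view shows the fingertips above the slab, at row ~224 where the reported TCP projects to row 216. So the real tips sit about 15–20 mm higher than the tool reading and passed over the slab untouched. I'll back off and find the roof by touch.

```bash
python3 -m handwheel '[[[0,-0.015,0,0,0,0],[-0.03,-0.015,0,0,0,0],[-0.07,-0.015,0,0,0,0],[-0.11,-0.015,0,0,0,0],[-0.11,-0.015,0,0,0,0],[-0.11,0.0,0,0,0,0],[-0.11,0.004,0,0,0,0],[-0.11,0.007,0,0,0,0],[-0.11,0.01,0,0,0,0],[-0.11,0.01,0,0,0,0]]]'; timeout 60 python3 -c "from h import *;st()"
python3 -m handwheel '[[[0,0.002,0,0,0,0],[0,0.004,0,0,0,0],[0,0.004,0,0,0,0]]]'
```

```text
clock: 5.05
tool_pos: [0.4958, 0.2407, 0.2609]
eef_rot: [0.707, 0.026, -0.026, -0.707]
contact_force: [0.3, -0.8, 0.4]
opening: 0.001
t 5.05 tcp [0.4958 0.2407 0.2609] kiln [0.0005 0.1263 0.2609] F [ 0.3 -0.8  0.4] op 0.0009458687366832498
clock: 5.3
tool_pos: [0.4954, 0.2407, 0.2571]
eef_rot: [0.707, 0.026, -0.026, -0.707]
contact_force: [0.5, -0.3, 0.5]
opening: 0.005
```

```bash
python3 -m handwheel '[[[0,0.003,0,0,0,0],[0,0.006,0,0,0,0],[0,0.006,0,0,0,0]]]'; python3 -m handwheel '[[[0,0.002,0,0,0,0],[0,0.004,0,0,0,0],[0,0.004,0,0,0,0]]]'
```

```text
clock: 5.55
tool_pos: [0.4951, 0.2405, 0.2507]
eef_rot: [0.707, 0.026, -0.026, -0.706]
contact_force: [0.8, -0.6, -0.5]
opening: 0.008
clock: 5.8
tool_pos: [0.4952, 0.2406, 0.2469]
eef_rot: [0.707, 0.026, -0.026, -0.707]
contact_force: [0.2, -0.8, -0.6]
opening: 0.001
```

```bash
python3 -m handwheel '[[[0,0.002,0,0,0,0],[0,0.003,0,0,0,0],[0,0.003,0,0,0,0]]]';  python3 -m handwheel '[[[0,0.002,0,0,0,0],[0,0.003,0,0,0,0],[0,0.003,0,0,0,0]]]'
```

```text
clock: 6.05
tool_pos: [0.4953, 0.2407, 0.2441]
eef_rot: [0.707, 0.026, -0.026, -0.707]
contact_force: [-0.2, -0.0, -1.9]
opening: 0.007
clock: 6.3
tool_pos: [0.4952, 0.2406, 0.2411]
eef_rot: [0.707, 0.026, -0.026, -0.707]
contact_force: [0.5, 0.2, -0.2]
opening: 0.005
```

```bash
python3 -m handwheel '[[[0,0.002,0,0,0,0],[0,0.003,0,0,0,0],[0,0.003,0,0,0,0]]]';  python3 -m handwheel '[[[0,0.001,0,0,0,0],[0,0.002,0,0,0,0],[0,0.002,0,0,0,0]]]'; timeout 60 python3 - <<'E'
from h import *
st();im=snapshot("wrist")[:,:,::-1];cv2.imwrite("pics/w5.png",im)
E
```

```text
clock: 6.55
tool_pos: [0.4953, 0.2406, 0.238]
eef_rot: [0.707, 0.026, -0.026, -0.707]
contact_force: [-0.6, 0.0, 1.1]
opening: 0.006
clock: 6.8
tool_pos: [0.4953, 0.2407, 0.2361]
eef_rot: [0.707, 0.026, -0.026, -0.707]
contact_force: [-1.0, -0.2, -1.0]
opening: 0.003
t 6.8 tcp [0.4953 0.2407 0.2361] kiln [0.0005 0.1267 0.2361] F [-1.  -0.2 -1. ] op 0.003110987588254031
```

View pics/w5.png

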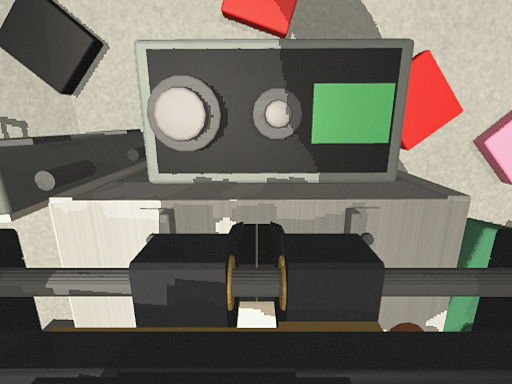

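The tips are short of the reported TCP by about 21 mm or more, judged from the finger edge at row 224. At 0.236 they should sit just above the roof and well below the slab's top, so I'll push now and check numerically.

```bash
python3 -m handwheel '[[[0.01,0,0,0,0,0],[0.02,0,0,0,0,0],[0.026,0,0,0,0,0],[0.032,0,0,0,0,0],[0.038,0,0,0,0,0],[0.044,0,0,0,0,0],[0.05,0,0,0,0,0],[0.056,0,0,0,0,0],[0.056,0,0,0,0,0]]]'; cat > sl.py <<'E'
from h import *
from plant import boxes_of
p,_=st();c=get_calibration("scene");im=snapshot("scene");cv2.imwrite("pics/s_last.png",im[:,:,::-1])
print([(np.round(b["bbox"],1).tolist(),round(b["confidence"],2)) for b in boxes_of("slab","scene")][:3])
i=im.astype(int)
# white slab: bright and greenish, inside guides
m=((i[:,:,1]>i[:,:,0]+4)&(i.min(2)>120)).astype(np.uint8)
poly=np.round(proj(c,k2w(k,[(.053,-.077,.28),(-.053,-.077,.28),(-.053,.14,.28),(.053,.14,.28)]))).astype(np.int32)
g=np.zeros_like(m);cv2.fillPoly(g,[poly],1);v,u=np.nonzero(m&g)
ca,si=np.cos(k[2]),np.sin(k[2])
y=[-si*(w[0]-k[0])+ca*(w[1]-k[1]) for w in (ray(c,q,.285) for q in zip(u,v))]
print("white px",len(y),"kiln y range",np.percentile(y,[1,99]).round(3) if len(y) else None)
E
timeout 60 python3 sl.py
```

```text
clock: 7.6
tool_pos: [0.5528, 0.2448, 0.2362]
eef_rot: [-0.707, -0.026, 0.025, 0.707]
contact_force: [0.1, 0.1, -0.6]
opening: 0.009
t 7.6 tcp [0.5528 0.2448 0.2362] kiln [0.0003 0.0691 0.2362] F [ 0.1  0.1 -0.6] op 0.008655010824529
[([168.5, 131.3, 202.2, 164.2], 0.93), ([181.1, 200.8, 219.5, 240.9], 0.84), ([267.3, 98.2, 297.5, 131.0], 0.81)]
white px 461 kiln y range [-0.029  0.029]
```

The slab is moving: its box's left edge went from 257 to 267. I'll push on to the stop.

```bash
python3 -m handwheel '[[[0.006,0,0,0,0,0],[0.012,0,0,0,0,0],[0.018,0,0,0,0,0],[0.024,0,0,0,0,0],[0.03,0,0,0,0,0],[0.034,0,0,0,0,0],[0.037,0,0,0,0,0],[0.04,0,0,0,0,0],[0.042,0,0,0,0,0],[0.044,0,0,0,0,0],[0.044,0,0,0,0,0]]]';timeout 60 python3 sl.py; python3 -m handwheel '[[[0.001,0,0,0,0,0],[0.002,0,0,0,0,0],[0.002,0,0,0,0,0]]]'
```

```text
clock: 8.62
tool_pos: [0.5956, 0.2481, 0.2363]
eef_rot: [-0.707, -0.026, 0.026, 0.707]
contact_force: [-0.5, -0.3, 0.5]
opening: 0.002
t 8.62 tcp [0.5956 0.2481 0.2363] kiln [0.0005 0.0262 0.2363] F [-0.5 -0.3  0.5] op 0.0021676478614649007
[([180.2, 202.4, 221.3, 240.5], 0.89), ([284.0, 98.0, 308.6, 132.0], 0.78), ([165.8, 132.3, 200.4, 161.2], 0.73)]
white px 445 kiln y range [-0.072 -0.014]
clock: 8.97
tool_pos: [0.5969, 0.2482, 0.2363]
eef_rot: [0.707, 0.026, -0.026, -0.707]
contact_force: [-1.6, -0.8, 1.0]
opening: 0.003
```

```bash
python3 -m handwheel '[[[0.001,0,0,0,0,0],[0.002,0,0,0,0,0],[0.003,0,0,0,0,0],[0.003,0,0,0,0,0]]]'; python3 -m handwheel '[[[0.001,0,0,0,0,0],[0.002,0,0,0,0,0],[0.003,0,0,0,0,0],[0.003,0,0,0,0,0]]]';timeout 60 python3 sl.py
```

```text
clock: 9.3
tool_pos: [0.5968, 0.248, 0.2363]
eef_rot: [0.707, 0.024, -0.029, -0.706]
contact_force: [-9.1, -2.9, 5.2]
opening: 0.0
clock: 9.63
tool_pos: [0.5966, 0.248, 0.2363]
eef_rot: [0.708, 0.022, -0.031, -0.705]
contact_force: [-15.6, -4.1, 10.2]
opening: 0.007
t 9.63 tcp [0.5966 0.248  0.2363] kiln [0.0003 0.0251 0.2363] F [-15.6  -4.1  10.2] op 0.007089861802173028
[([182.5, 202.1, 220.7, 241.0], 0.8), ([279.7, 99.1, 310.1, 132.6], 0.74), ([167.7, 133.5, 200.8, 158.9], 0.69)]
white px 423 kiln y range [-0.073 -0.017]
```

The slab is at the stop: the reaction reached about 16 N and the motion stalled. Now I retreat and plan the door arc.

```bash
python3 -m handwheel '[[[-0.015,0,0,0,0,0],[-0.03,0,0,0,0,0],[-0.05,0,0,0,0,0],[-0.05,-0.04,0,0,0,0],[-0.05,-0.08,0,0,0,0],[-0.05,-0.11,0,0,0,0],[-0.05,-0.11,0,0,0,0]]]'; cat > dp.py <<'E'
from h import *
p,Rt=st();z=.212
h=lambda a:.011*abs(np.sin(a))+.0175*abs(np.cos(a))
w=door(k,1.52,[(.2,.025+.06,z)])[0];print("pre",w.round(3),(Rt.T@(w-p)).round(4))
for a in np.arange(1.52,-.01,-.08):
    q=door(k,a,[(.2,.025+h(a),z)])[0];print(round(a,2),q.round(3),"from pre",(Rt.T@(q-w)).round(3))
E
timeout 60 python3 dp.py
```

```text
clock: 10.32
tool_pos: [0.5567, 0.2472, 0.3535]
eef_rot: [-0.704, -0.03, 0.021, 0.709]
contact_force: [0.8, 0.7, -0.0]
opening: 0.007
t 10.32 tcp [0.5567 0.2472 0.3535] kiln [0.0025 0.065  0.3535] F [ 0.8  0.7 -0. ] op 0.006658811723684867
pre [ 0.422 -0.12   0.212] [-0.1632  0.1373 -0.3575]
1.52 [ 0.469 -0.114  0.212] from pre [0.048 0.001 0.002]
1.44 [ 0.484 -0.115  0.212] from pre [0.063 0.001 0.001]
1.36 [ 0.5   -0.114  0.212] from pre [0.078 0.001 0.   ]
1.28 [ 0.515 -0.113  0.212] from pre [0.093 0.001 0.001]
1.2 [ 0.53  -0.11   0.212] from pre [0.108 0.001 0.003]
1.12 [ 0.545 -0.106  0.212] from pre [0.124 0.002 0.006]
1.04 [ 0.559 -0.1    0.212] from pre [0.139 0.002 0.01 ]
0.96 [ 0.574 -0.094  0.212] from pre [0.153 0.002 0.015]
0.88 [ 0.587 -0.087  0.212] from pre [0.168 0.002 0.022]
0.8 [ 0.601 -0.078  0.212] from pre [0.182 0.003 0.029]
0.72 [ 0.614 -0.068  0.212] from pre [0.195 0.003 0.038]
0.64 [ 0.626 -0.057  0.212] from pre [0.208 0.003 0.048]
0.56 [ 0.637 -0.045  0.212] from pre [0.22  0.003 0.059]
0.48 [ 0.647 -0.032  0.212] from pre [0.231 0.003 0.071]
0.4 [ 0.656 -0.018  0.212] from pre [0.241 0.004 0.085]
0.32 [ 0.664 -0.004  0.212] from pre [0.25  0.004 0.099]
0.24 [0.671 0.012 0.212] from pre [0.258 0.004 0.113]
0.16 [0.677 0.028 0.212] from pre [0.265 0.004 0.129]
0.08 [0.681 0.044 0.212] from pre [0.27  0.004 0.145]
-0.0 [0.684 0.061 0.212] from pre [0.275 0.005 0.162]
```

```bash
python3 -m handwheel '[[[-0.163,0,-0.357,0,0,0],[-0.163,0,-0.357,0,0,0],[-0.163,0,-0.357,0,0,0],[-0.163,0,-0.357,0,0,0],[-0.163,0,-0.357,0,0,0],[-0.163,0,-0.357,0,0,0],[-0.163,0,-0.357,0,0,0],[-0.163,0,-0.357,0,0,0],[-0.163,0,-0.357,0,0,0],[-0.163,0,-0.357,0,0,0],[-0.163,0,-0.357,0,0,0],[-0.163,0,-0.357,0,0,0]]]'; python3 -m handwheel '[[[0,0.04,0,0,0,0],[0,0.08,0,0,0,0],[0,0.12,0,0,0,0],[0,0.137,0,0,0,0],[0,0.137,0,0,0,0]]]'; timeout 60 python3 dp.py|head -4
```

```text
clock: 11.32
tool_pos: [0.4169, -0.1238, 0.3462]
eef_rot: [0.707, 0.025, -0.025, -0.707]
contact_force: [1.1, -0.2, -0.1]
opening: 0.005
clock: 11.73
tool_pos: [0.415, -0.1204, 0.206]
eef_rot: [-0.705, -0.025, 0.03, 0.708]
contact_force: [-0.4, 0.3, -0.2]
opening: 0.005
t 11.73 tcp [ 0.415  -0.1204  0.206 ] kiln [-0.3537  0.2334  0.206 ] F [-0.4  0.3 -0.2] op 0.0045407940797876686
pre [ 0.422 -0.12   0.212] [ 0.0067 -0.006  -0.0003]
1.52 [ 0.469 -0.114  0.212] from pre [ 0.048 -0.     0.002]
1.44 [ 0.484 -0.115  0.212] from pre [ 0.063 -0.     0.001]
```

```bash
python3 -m handwheel '[[[0.025,-0.004,0,0,0,0],[0.045,-0.004,0.002,0,0,0],[0.055,-0.004,0.002,0,0,0],[0.063,-0.004,0.001,0,0,0],[0.07,-0.004,0.001,0,0,0],[0.078,-0.004,0,0,0,0],[0.085,-0.004,0,0,0,0],[0.093,-0.004,0,0,0,0],[0.1,-0.004,0.001,0,0,0],[0.108,-0.004,0.002,0,0,0],[0.115,-0.004,0.003,0,0,0],[0.123,-0.004,0.005,0,0,0]]]'; cat > dv.py <<'E'
from h import *
st();im=snapshot("scene");c=get_calibration("scene")
i=im[:,:,::-1].copy();cv2.imwrite("pics/door_raw.png",i)
g=cv2.cvtColor(i,cv2.COLOR_BGR2GRAY).astype(float);gx=cv2.GaussianBlur(g,(0,0),.8)
gm=np.hypot(cv2.Sobel(gx,cv2.CV_64F,1,0),cv2.Sobel(gx,cv2.CV_64F,0,1))
best=[]
for a in np.arange(0,1.6,.02): # mean edge strength on the door's top outline
    P=[]
    for off in(.025,-.018):P+=[(d,off,.255) for d in np.linspace(.02,.295,60)]
    P+=[(.297,o,.255) for o in np.linspace(-.018,.025,12)]
    q=proj(c,door(k,a,P)).astype(np.float32)
    best.append((float(cv2.remap(gm.astype(np.float32),q[:,0],q[:,1],cv2.INTER_LINEAR).mean()),round(a,2)))
print("door angle candidates",sorted(best)[::-1][:4])
E
timeout 60 python3 dv.py
```

```text
clock: 12.73
tool_pos: [0.5394, -0.1091, 0.2132]
eef_rot: [0.707, 0.026, -0.026, -0.707]
contact_force: [-4.1, 1.3, 1.5]
opening: 0.007
t 12.73 tcp [ 0.5394 -0.1091  0.2132] kiln [-0.3516  0.1085  0.2132] F [-4.1  1.3  1.5] op 0.006921645508648175
door angle candidates [(95.25582885742188, np.float64(0.14)), (91.07710266113281, np.float64(0.16)), (90.86026000976562, np.float64(0.12)), (83.78350830078125, np.float64(0.18))]
```

Contact is made, at about 4 N along the push. I'll continue on the arc.

```bash
python3 -m handwheel '[[[0.007,0,0.003,0,0,0],[0.014,0,0.005,0,0,0],[0.021,0,0.007,0,0,0],[0.027,0,0.009,0,0,0],[0.034,0,0.011,0,0,0],[0.041,0,0.014,0,0,0],[0.049,0,0.018,0,0,0],[0.056,0,0.021,0,0,0],[0.063,0,0.025,0,0,0],[0.07,0,0.029,0,0,0],[0.076,0,0.034,0,0,0],[0.083,0,0.039,0,0,0]]]'; python3 -m handwheel '[[[0.006,0,0.005,0,0,0],[0.012,0,0.01,0,0,0],[0.018,0,0.016,0,0,0],[0.023,0,0.021,0,0,0],[0.029,0,0.027,0,0,0],[0.034,0,0.034,0,0,0],[0.039,0,0.041,0,0,0],[0.043,0,0.048,0,0,0],[0.048,0,0.055,0,0,0],[0.052,0,0.062,0,0,0]]]'; timeout 60 python3 dv.py
```

```text
clock: 13.78
tool_pos: [0.6195, -0.0637, 0.2134]
eef_rot: [0.707, 0.026, -0.026, -0.707]
contact_force: [-3.4, 0.0, 2.1]
opening: 0.008
clock: 14.62
tool_pos: [0.6668, 0.0024, 0.2134]
eef_rot: [-0.707, -0.026, 0.026, 0.707]
contact_force: [-3.8, -2.3, 3.5]
opening: 0.008
t 14.62 tcp [0.6668 0.0024 0.2134] kiln [-0.2498 -0.0268  0.2134] F [-3.8 -2.3  3.5] op 0.008122087399906702
door angle candidates [(83.70442962646484, np.float64(0.32)), (82.97846984863281, np.float64(0.3)), (75.22457885742188, np.float64(0.28)), (71.90023803710938, np.float64(0.26))]
```

```bash
timeout 60 python3 dp.py | sed -n '1p;14,24p'; python3 -c "
import cv2;i=cv2.imread('pics/door_raw.png');cv2.imwrite('pics/d1.png',cv2.resize(i[70:260,200:360],None,fx=3,fy=3,interpolation=cv2.INTER_CUBIC))"
```

```text
t 14.67 tcp [0.6679 0.0052 0.2134] kiln [-0.2471 -0.028   0.2134] F [0.  1.4 0.8] op 0.009415290832110077
0.64 [ 0.626 -0.057  0.212] from pre [0.208 0.001 0.048]
0.56 [ 0.637 -0.045  0.212] from pre [0.22  0.001 0.059]
0.48 [ 0.647 -0.032  0.212] from pre [0.231 0.001 0.071]
0.4 [ 0.656 -0.018  0.212] from pre [0.241 0.001 0.084]
0.32 [ 0.664 -0.004  0.212] from pre [0.251 0.001 0.098]
0.24 [0.671 0.012 0.212] from pre [0.259 0.001 0.113]
0.16 [0.677 0.028 0.212] from pre [0.265 0.001 0.128]
0.08 [0.681 0.044 0.212] from pre [0.271 0.001 0.144]
-0.0 [0.684 0.061 0.212] from pre [0.275 0.001 0.161]
```

View pics/d1.png

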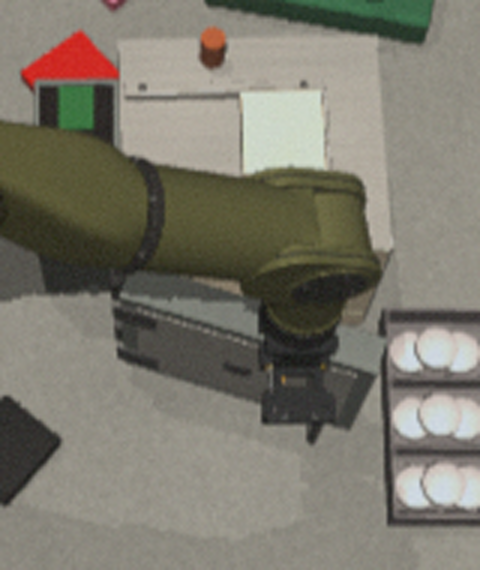

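The door is down to about 0.3 rad and the slab sits at the end stop, at crop (242–323, 90–170). I'll ease the last part shut, watching the force.

```bash
python3 -m handwheel '[[[0.003,0,0.006,0,0,0],[0.006,0,0.012,0,0,0],[0.008,0,0.018,0,0,0],[0.01,0,0.024,0,0,0],[0.012,0,0.03,0,0,0],[0.014,0,0.035,0,0,0],[0.015,0,0.039,0,0,0],[0.016,0,0.043,0,0,0],[0.017,0,0.046,0,0,0],[0.017,0,0.049,0,0,0],[0.017,0,0.049,0,0,0]]]'; timeout 60 python3 dv.py;python3 -m handwheel '[[[0,0,0.002,0,0,0],[0,0,0.004,0,0,0],[0,0,0.006,0,0,0],[0,0,0.006,0,0,0]]]'
```

```text
clock: 15.58
tool_pos: [0.6803, 0.053, 0.2135]
eef_rot: [-0.706, -0.027, 0.026, 0.707]
contact_force: [0.1, 0.0, 1.0]
opening: 0.008
t 15.58 tcp [0.6803 0.053  0.2135] kiln [-0.2003 -0.044   0.2135] F [0.1 0.  1. ] op 0.007879030636763219
door angle candidates [(86.20699310302734, np.float64(0.06)), (74.84534454345703, np.float64(0.08)), (69.64134216308594, np.float64(0.04)), (66.87649536132812, np.float64(0.22))]
clock: 15.97
tool_pos: [0.6799, 0.0581, 0.2136]
eef_rot: [-0.706, -0.026, 0.025, 0.707]
contact_force: [1.6, -2.5, 1.9]
opening: 0.002
```

```bash
python3 -m handwheel '[[[0,0,0.002,0,0,0],[0,0,0.004,0,0,0],[0,0,0.006,0,0,0],[0,0,0.006,0,0,0]]]';python3 -m handwheel '[[[0,0,0.002,0,0,0],[0,0,0.003,0,0,0],[0,0,0.004,0,0,0],[0,0,0.004,0,0,0]]]'; timeout 60 python3 dv.py
```

```text
clock: 16.3
tool_pos: [0.6792, 0.0647, 0.2137]
eef_rot: [-0.706, -0.027, 0.026, 0.707]
contact_force: [2.1, -1.4, 2.0]
opening: 0.007
clock: 16.63
tool_pos: [0.6789, 0.0682, 0.2136]
eef_rot: [-0.706, -0.026, 0.026, 0.707]
contact_force: [2.5, -2.3, 3.0]
opening: 0.002
t 16.63 tcp [0.6789 0.0682 0.2136] kiln [-0.185  -0.0436  0.2136] F [ 2.5 -2.3  3. ] op 0.0018613997709808225
door angle candidates [(68.90625, np.float64(0.34)), (65.5090103149414, np.float64(0.0)), (64.62047576904297, np.float64(0.36)), (64.45233917236328, np.float64(0.32))]
```

```bash
python3 -m handwheel '[[[0,0,0.002,0,0,0],[0,0,0.003,0,0,0],[0,0,0.004,0,0,0],[0,0,0.004,0,0,0]]]';python3 -m handwheel '[[[0,0,0.002,0,0,0],[0,0,0.003,0,0,0],[0,0,0.004,0,0,0],[0,0,0.004,0,0,0]]]'
```

```text
clock: 17.02
tool_pos: [0.6787, 0.0682, 0.2136]
eef_rot: [0.708, 0.025, -0.025, -0.705]
contact_force: [2.1, -6.7, 4.4]
opening: 0.006
clock: 17.35
tool_pos: [0.6787, 0.0682, 0.2136]
eef_rot: [0.71, 0.024, -0.024, -0.703]
contact_force: [3.5, -11.5, 5.2]
opening: 0.006
```

Force now rises with no further motion, so the door is at its stop. I'll back away, rise, and check with the arm clear on the way to the button.

```bash
python3 -m handwheel '[[[0,0,-0.02,0,0,0],[0,0,-0.05,0,0,0],[0,0,-0.05,0,0,0],[0,-0.04,-0.05,0,0,0],[0,-0.08,-0.05,0,0,0],[0,-0.12,-0.05,0,0,0],[0,-0.12,-0.05,0,0,0]]]';  timeout 60 python3 - <<'E'
from h import *
p,Rt=st();w=k2w(k,[(-.05,.196,.33)])[0];print(w,to(w))
E
```

```text
clock: 17.93
tool_pos: [0.6844, 0.0279, 0.3414]
eef_rot: [-0.705, -0.03, 0.022, 0.708]
contact_force: [0.9, 0.3, -0.4]
opening: 0.006
t 17.93 tcp [0.6844 0.0279 0.3414] kiln [-0.2256 -0.0462  0.3414] F [ 0.9  0.3 -0.4] op 0.006098773404777126
[0.42992963 0.18520386 0.33      ] [-0.2423  0.009   0.1756]
```

```bash
python3 -m handwheel '[[[-0.17,0,0.175,0,0,0],[-0.17,0,0.175,0,0,0],[-0.17,0,0.175,0,0,0],[-0.17,0,0.175,0,0,0],[-0.17,0,0.175,0,0,0],[-0.17,0,0.175,0,0,0],[-0.17,0,0.175,0,0,0],[-0.17,0,0.175,0,0,0],[-0.17,0,0.175,0,0,0]]]';  timeout 60 python3 - <<'E'
from h import *
from plant import boxes_of
p,Rt=st();c=get_calibration("wrist");im=snapshot("wrist");cv2.imwrite("pics/w6.png",im[:,:,::-1])
for n in("start_top","start","stop_top"):
    for b in boxes_of(n,"wrist")[:2]:
        x=np.array(b["bbox"]);print(n,x.round(1),round(b["confidence"],2))
cs=cv2.HoughCircles(cv2.cvtColor(im,cv2.COLOR_RGB2GRAY),cv2.HOUGH_GRADIENT,1,25,param1=120,param2=22,minRadius=7,maxRadius=32)
for q in cs[0]:
    if q[1]<220:print(q,[ray(c,q[:2],z).round(4) for z in(.23,.24)],"r mm at .235",q[2]/c["fx"]*(c["T"][2][3]-.235)*1000)
for z in(.23,.24):print("model",z,proj(c,k2w(k,[(-.05,.196,z),(.012,.196,z)])).round(1).tolist())
s=snapshot("scene")[70:260,200:360];cv2.imwrite("pics/b6.png",np.hstack([cv2.resize(im,(426,320))[:,:,::-1],cv2.resize(s,(270,320),interpolation=cv2.INTER_CUBIC)[:,:,::-1]]))
E
```

```text
clock: 18.68
tool_pos: [0.4987, 0.1876, 0.3328]
eef_rot: [0.707, 0.025, -0.027, -0.706]
contact_force: [0.1, -1.1, 0.0]
opening: 0.004
t 18.68 tcp [0.4987 0.1876 0.3328] kiln [-0.0527  0.1273  0.3328] F [ 0.1 -1.1  0. ] op 0.0039004227092122954
start_top [134.8 140.5 206.2 243.5] 0.65
start_top [245.3 102.  278.1 133.5] 0.61
start [242.7 101.5 278.4 131.9] 0.85
stop_top [312.6 107.7 335.4 127.7] 0.86
[261.5 117.5  23.2] [array([0.4296, 0.1878, 0.23  ]), array([0.4296, 0.1876, 0.24  ])] r mm at .235 24.20199241105942
[321.5 114.5  17.7] [array([0.4222, 0.2486, 0.23  ]), array([0.4225, 0.2463, 0.24  ])] r mm at .235 18.464449683557525
[ 4.5 21.5 23.9] [array([ 0.3605, -0.0596,  0.23  ]), array([ 0.363 , -0.0512,  0.24  ])] r mm at .235 24.932223898264407
model 0.23 [[259.0, 117.6], [319.5, 117.6]]
model 0.24 [[259.1, 117.6], [321.8, 117.6]]
```

View pics/b6.png

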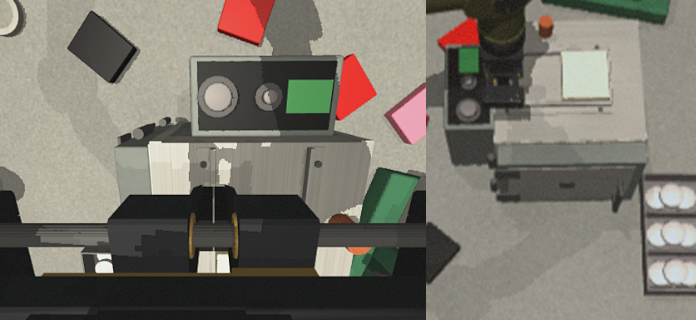

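The door is flush with the kiln front, the slab covers the vent, and the start button measures (0.430, 0.187). Next I move over it and descend.

```bash
python3 -m handwheel '[[[-0.04,0,0.003,0,0,0],[-0.0687,0,0.0044,0,0,0],[-0.0687,0.03,0.0044,0,0,0],[-0.0687,0.06,0.0044,0,0,0],[-0.0687,0.085,0.0044,0,0,0],[-0.0687,0.095,0.0044,0,0,0],[-0.0687,0.095,0.0044,0,0,0]]]'; python3 -m handwheel '[[[0,0.003,0,0,0,0],[0,0.006,0,0,0,0],[0,0.009,0,0,0,0],[0,0.012,0,0,0,0],[0,0.012,0,0,0,0]]]'; timeout 60 python3 -c "from h import *;st()"
```

```text
clock: 19.52
tool_pos: [0.4292, 0.1859, 0.236]
eef_rot: [0.707, 0.024, -0.027, -0.706]
contact_force: [0.4, -0.1, -0.0]
opening: 0.008
clock: 19.93
tool_pos: [0.4305, 0.1872, 0.2263]
eef_rot: [-0.707, -0.026, 0.026, 0.707]
contact_force: [0.1, -0.4, -0.5]
opening: 0.005
t 19.93 tcp [0.4305 0.1872 0.2263] kiln [-0.0481  0.1953  0.2263] F [ 0.1 -0.4 -0.5] op 0.005197252355246492
```

```bash
for i in 1; do python3 -m handwheel '[[[0,0.003,0,0,0,0],[0,0.006,0,0,0,0],[0,0.006,0,0,0,0]]]'; done; python3 -m handwheel '[[[0,0.002,0,0,0,0],[0,0.004,0,0,0,0],[0,0.004,0,0,0,0]]]'; python3 -m handwheel '[[[0,0.002,0,0,0,0],[0,0.003,0,0,0,0],[0,0.003,0,0,0,0]]]'
```

```text
clock: 20.18
tool_pos: [0.4301, 0.1871, 0.2199]
eef_rot: [0.707, 0.026, -0.026, -0.707]
contact_force: [-0.1, 0.5, 0.1]
opening: 0.003
clock: 20.43
tool_pos: [0.4303, 0.1871, 0.216]
eef_rot: [0.707, 0.026, -0.026, -0.707]
contact_force: [0.5, -0.1, -0.7]
opening: 0.006
clock: 20.68
tool_pos: [0.4303, 0.1872, 0.2131]
eef_rot: [0.707, 0.026, -0.026, -0.707]
contact_force: [-0.2, -0.1, 0.0]
opening: 0.005
```

```bash
python3 -m handwheel '[[[0,0.002,0,0,0,0],[0,0.003,0,0,0,0],[0,0.003,0,0,0,0]]]'; python3 -m handwheel '[[[0,0.002,0,0,0,0],[0,0.003,0,0,0,0],[0,0.003,0,0,0,0]]]'; python3 -m handwheel '[[[0,0.002,0,0,0,0],[0,0.003,0,0,0,0],[0,0.003,0,0,0,0]]]'
```

```text
clock: 20.93
tool_pos: [0.4303, 0.1872, 0.2101]
eef_rot: [0.707, 0.026, -0.026, -0.707]
contact_force: [-0.1, 0.3, -0.2]
opening: 0.008
clock: 21.18
tool_pos: [0.4303, 0.1871, 0.2071]
eef_rot: [0.707, 0.026, -0.026, -0.707]
contact_force: [0.2, 0.2, -0.8]
opening: 0.004
clock: 21.43
tool_pos: [0.4305, 0.1873, 0.2043]
eef_rot: [-0.707, -0.026, 0.026, 0.707]
contact_force: [0.2, -1.1, 2.5]
opening: 0.004
```

```bash
python3 -m handwheel '[[[0,0.002,0,0,0,0],[0,0.002,0,0,0,0]]]'; python3 -m handwheel '[[[0,0.002,0,0,0,0],[0,0.002,0,0,0,0]]]'; python3 -m handwheel '[[[0,0.002,0,0,0,0],[0,0.002,0,0,0,0]]]'
```

```text
clock: 21.6
tool_pos: [0.4306, 0.1873, 0.2023]
eef_rot: [-0.707, -0.026, 0.026, 0.707]
contact_force: [-1.1, -0.2, 4.3]
opening: 0.008
clock: 21.77
tool_pos: [0.4305, 0.1873, 0.2006]
eef_rot: [-0.707, -0.026, 0.026, 0.707]
contact_force: [-1.6, -1.1, 5.2]
opening: 0.004
clock: 21.93
tool_pos: [0.4307, 0.1873, 0.2002]
eef_rot: [-0.707, -0.026, 0.025, 0.707]
contact_force: [-5.7, -2.8, 22.2]
opening: 0.008
```

The button is bottomed: about 5 N at full travel, then a hard stop at 22 N. I'll hold briefly and release.

```bash
python3 -m handwheel '[[[0,0,0,0,0,0],[0,-0.01,0,0,0,0],[0,-0.03,0,0,0,0],[0,-0.07,0,0,0,0],[0,-0.11,0,0,0,0],[0,-0.14,0,0,0,0],[-0.08,-0.14,0,0,0,0],[-0.08,-0.14,0,0,0,0],[-0.08,-0.14,0,0,0,0],[-0.08,-0.14,0,0,0,0]]]'; timeout 60 python3 sl.py; timeout 60 python3 dv.py; python3 -c "
import cv2;i=cv2.imread('pics/door_raw.png');cv2.imwrite('pics/end.png',cv2.resize(i[70:230,190:360],None,fx=4,fy=3.7,interpolation=cv2.INTER_CUBIC))"
```

```text
clock: 22.77
tool_pos: [0.349, 0.1809, 0.3383]
eef_rot: [0.707, 0.027, -0.027, -0.706]
contact_force: [-0.3, 0.1, -0.1]
opening: 0.001
t 22.77 tcp [0.349  0.1809 0.3383] kiln [-0.0483  0.2771  0.3383] F [-0.3  0.1 -0.1] op 0.0014787158813927782
[([183.4, 204.9, 219.3, 240.6], 0.89), ([280.3, 99.9, 311.2, 135.3], 0.88), ([220.8, 46.1, 253.2, 72.8], 0.85)]
white px 703 kiln y range [-0.072  0.011]
t 22.87 tcp [0.3515 0.1815 0.3383] kiln [-0.0479  0.2745  0.3383] F [ 0.7  0.5 -0.2] op 0.006298283626213396
door angle candidates [(65.69131469726562, np.float64(0.0)), (54.88401794433594, np.float64(0.34)), (54.50152587890625, np.float64(0.32)), (51.510894775390625, np.float64(0.36))]
```

View pics/end.png

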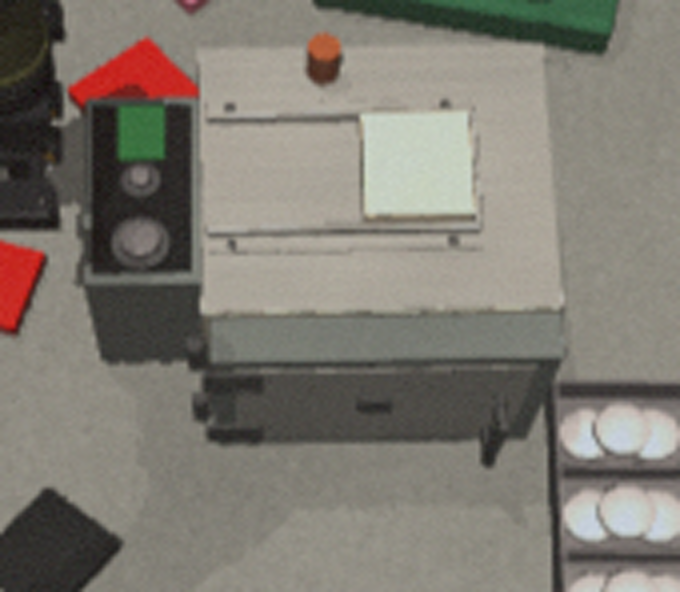

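The door is flush (edge match at 0.00 rad) and the slab is at the end stop over the vent. Both buttons are out, the post is in place, and the arm is clear. Handing in.

```bash
timeout 100 python3 -c "
from plant import job
print(job.finish_job())"
```

```text
the job is handed in; nothing more can be done
None
```

The kiln is closed and started, and I handed the job in at about 23 s; no verdict was reported.

- **Slab:** I pushed it along its guides to the end stop, where the motion stalled at about 16 N. The last picture puts it at kiln y about −0.072 to +0.011, so its centre is about −0.031 and the vent is at −0.030.
- **Door:** I eased it shut along an arc until it met its stop at about 11 N. The last picture shows it flush, and the edge match is best at 0.00 rad. An earlier edge match, with the arm in the way, wrongly favoured 0.34 rad. It also misread the door while it was still wide open, so I relied on the force and the picture.
- **Start button:** I pressed it after both were closed. The spring reached about 5 N, then it hit a hard stop at 22 N, and I released it. In the last picture both buttons look out and the arm is clear.

**What went wrong on the way:**
- **First slab push missed:** The real fingertips sit about 24 mm or more above the reported tool point. The first push therefore passed over the slab without moving it, and I repeated it lower.
- **Unplanned move command:** I queued one extra move by mistake; it never ran.

I did not measure the lampshades, ring gauge, calliper or glass domes again at the end. The arm worked well above or away from them, and the kiln post looks unmoved.

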